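Put the paint jar away and shut the jar case

ROBOT

A 6-joint arm with a two-finger parallel gripper is mounted at the origin on the work surface. World frame = base frame: x ahead of the robot, y to its left, z up, the work surface at z = 0. Lengths are in m, angles in rad, forces in N, time in s.
With the tool pointing down it reaches from about 0.35 to 0.975 m from the base axis. Payload 4.9 kg.
Tool frame: the origin (TCP) lies where the fingers leave the gripper's body, on its centre line; the fingertips stand 73 mm ahead of it and the grasp point (between the pads) lies 54 mm ahead of it; z points along the fingers, y is the direction in which the jaws open and shut (so a half turn about z gives the same grasp; the last joint's range is limited). The gripper opens to 85 mm and grips with 20 to 120 N. Pads are 22 mm wide; open, the fingers measure 114 mm over their backs; the gripper's body (76 mm by 85 mm) begins 54 mm behind the grasp point. The pads swing forward as they close: fully open they stand 13 mm farther back than shut.
Start: joints at [0.991, 0.053, 1.613, -0, 1.476, -0.119], TCP at [0.278, 0.56, 0.304] pointing down, gripper open.
Joint ranges: [-3.01, 3.01], [-1.01, 2.22], [0.06, 2.58], [-1.02, 4.17], [0.09, 2.62], [-3.14, 3.14]. Speed limits (rad/s): [2.57, 2.57, 3.14, 3.14, 3.14, 3.14].

INTERFACE

Orientations are given as a rotation vector (axis times angle).
In Python, from station import monitor, vision, workorder gives the robot as it stands.
- The arm moves only by the tool arm_command, never from a script. Its argument "rows" is text: rows parted by semicolons, each of 6 numbers parted by spaces: the shift along the world's x, y, z in mm, then the turn, a rotation vector about the world's x, y, z in degrees. In form: tx ty tz wx wy wz; .... A call has 1 to 12 rows; each row is the pose to reach, as a shift and turn from the pose measured when the call began; what a row does not reach only later rows make up. A row lasts 1/8 s, in which the tool goes at most 62.5 mm and 10.7 degrees, less where a joint would pass 70% of its speed; a pose out of reach is approached as far as the arm can. A call with a gripper value outside its range is refused whole. "jaw" is the opening, from 0 (shut) to 1 (fully open), set as the call begins (left out, the last holds). The fingers move at their own pace and stop on an object; "squeeze" is the grip in N (left out, the last holds). Time passes only in rows, so rows that repeat a pose let the fingers close. It gives the time, the measured TCP pose, the force and the opening at its end, in the units of the state.
- monitor.get_obs(): the state, without advancing time (a new reading comes with each control period).
- vision.get_image(name): name is "scene" or "side" or "wrist"; returns a dict with "frame" (480x640x3 uint8, red, green, blue), "vfov" (degrees; the focal length in pixels is half the picture's height over the tangent of half this angle, whatever the lens; pixels are square), "cx", "cy" (the principal point, pixels), "R" (3x3) and "t" (3): a world point X has camera coordinates R X + t; the wrist camera has in their place "T_tool_cam" (4x4, takes a point from camera to tool coordinates, whose origin is the TCP and whose axes are the flange's). Camera axes: x right, y down, z forward; pixel columns grow to the right and rows downward; lengths in m; the calibration is good to about 2 mm. A picture is of the moment at which its call begins: read the wrist's pose just before it. There is no depth.
- workorder.finish_job(): hands the job in, once; it reports no verdict.
The state is a dict: "t": time; "q": joint angles; "dq": joint speeds; "effort": joint torques, N m; "tool_pos": TCP position; "tool_rot": TCP orientation; "contact_force": force on the tool from outside, world axes, zero at the start; "wrist_torque": the same for the moment, N m; "opening": finger opening in m.
Only numpy, scipy, OpenCV 4.12 (cv2) and the standard library are available. Lean on these libraries where they do the work, as an engineer would, in place of code of your own. Each camera call takes 0.05 s, during which the arm holds its last target. There are 200 camera calls.

TASK

Put the loose screw-top paint jar back upright, fully home, into the empty hole of the open wooden jar case and let go of it; the block with the hole sits loosely, so feel for the hole. Then push the case's lid over past upright from behind, so that it swings shut under its own weight, out of your hand. The lid comes to rest slightly ajar on its sprung catch: press its front edge down gently, just hard enough for the catch to snap, so that it stays flush when you let go. Do not force the lid or the jar, and leave the other things on the table where they are.

Things in the scene. Friction and masses are not known exactly. Their poses are not given: they have to be found in the camera images.
- case: Open plywood case, fixed, 260 mm long (its x), 150 mm wide (its y), 85 mm high, walls and floor 6 mm. Origin: centre of its underside, z up. The lid is hinged along its +y long side. Inside, wood fills the bottom up to z = 30 mm. Four jars like the loose one are fixed in the +x half (at x = 30 and 90, y = +-30 mm, tops at z = 72 mm); the -x half holds the carrier with the one empty hole.
- bay_mid (a point): Middle of the carrier's bay, on the level of the carrier's top, 30 mm above the table, at x = -60, y = 0 in the case's frame; axes as case. The carrier is a loose but stiff-sliding block, 90 mm long; the centre of its round hole lies anywhere up to 14 mm either way along the case's x from this point (y within 1 mm), and this is not measured: feel for it. The hole is 45 mm wide, 24 mm deep, sharp-edged.
- jar: The loose jar, 42 mm in diameter, 66 mm tall, with a white screw cap (39 mm wide, the top 16 mm); 0.1 to 0.2 kg; the smallest upright thing on the table. Its foot has a 2 mm chamfer. Origin: centre of its underside, z up. Seated in the hole its top is 13 mm below the case's rim; standing on the carrier it would stop the lid.
- lid (a joint): Lid angle: 0 closed flush, 1.57 upright, 2.0 leaning back on its stop. Starts leaning back, past upright. The hinge is damped with slight friction: 1 to 3 N at the free edge moves it; from about 1.3 rad down it falls by itself, in 1 to 3 s, and comes to rest slightly ajar, at about 0.05 rad, on its sprung catch.
- lid_hinge (a point): Middle of the hinge axis, which runs along the case's x, at y = +79, z = 85 mm in the case's frame. Axes turn with the lid. The lid is a plywood board, 264 mm along the hinge, 8 mm thick, reaching 175 mm from the axis to its free edge; closed it lies from z = 85 to 93 mm towards the case's -y. Open, its upper face is the back, on the case's +y side.
- lid_press (a point): Point on the lid's upper (outer) face, mid-length, 162 mm from the hinge axis, 13 mm in from the free front edge: press here to shut the catch. Axes turn with the lid; z is that face's outward normal. A steel strap 36 mm wide with the strike bar hangs 26 mm below the front edge here.
- catch (a point): The sprung roller of the catch, outside the middle of the case's -y wall, 66 mm above the table, standing out 14 mm. Pressed at lid_press, it resists with up to about 12 N over some 8 mm, easing again, and snaps only in the last 1 mm above flush; then the lid is on a hard stop. The thin lid bears at most 22 N; nearer the hinge the catch needs more. If not snapped, the lid springs back up.
- cup: Bystander: clear plastic cup, 74 mm wide, 92 mm tall. Origin: centre of its underside.
- tin: Bystander: can, 62 mm wide, 85 mm tall. Origin: centre of its underside.
- bottle: Bystander: white bottle, 68 mm wide, 190 mm tall, to the left of the case. Origin: centre of its underside.
- bowl: Bystander: white bowl, 120 mm wide, 50 mm tall, at the right. Origin: centre of its underside.
- mug: Bystander: white mug, 80 mm wide, 90 mm tall, at the left. Origin: centre of its underside.
- spoon: Bystander: spoon lying near the robot, to its left. Origin: middle of its underside.
Not all that is in view belongs to the job. What is shaped like the jar but red is not meant.

How it is judged:
On the way, in this order (a step that is already met when the one before it is completed fails the run):
1. the jar stands fully down in the empty hole, let go, the lid still open (x of jar in the frame of case between -0.08 and -0.04 m and y of jar in the frame of case between -0.006 and 0.006 m and z of jar in the frame of case below 0.011 m and angle between jar's own z axis and vertical below 0.08 rad and contact force between each of the fingers, the arm and jar below 0.1 N and value of joint lid above 1.45 rad), for 0.2 s.
2. the lid, pushed past upright, swings down by its own weight with the robot not touching it (value of joint lid between 0.15 and 1.25 rad and contact force between each of the fingers, the arm and lid below 0.1 N), for 0.1 s.
3. the lid is pressed down until the catch snaps and it is flush (value of joint lid below 0.015 rad), for 0.2 s.
At the end, for the whole second after the job is handed in: The jar stands upright at rest in the hole (case frame: x -80 to -40 mm, y within 6 mm of 0, underside within 5 mm of the hole's floor, tilt under 0.08 rad); the lid is shut on its catch, angle below 0.015 rad (under 3 mm at the front edge), the robot off it (x of jar in the frame of case between -0.08 and -0.04 m and y of jar in the frame of case between -0.006 and 0.006 m and z of jar in the frame of case below 0.011 m and angle between jar's own z axis and vertical below 0.08 rad and value of joint lid below 0.015 rad and linear speed of jar below 0.02 m/s and contact force between each of the fingers, the arm and lid below 0.1 N); the robot touches nothing.
It fails at once if the robot pushes or presses on the lid with more than 22 N (contact force between any of the fingers, the arm and lid above 22 N).
It fails at once if the jar is forced against the case with more than 30 N (contact force between jar and case above 30 N).
It fails at once if a bystander is shifted by more than 30 mm (distance of any of cup, tin, bottle, bowl, mug, spoon from where it was at the start of the episode above 0.03 m).
It also fails if it takes over 72 s, if anything falls off the work surface, if the arm or the gripper's body presses on something with over 40 N, if the wrist force passes 120 N, or if a joint passes its speed limit or range.

## Working session

There is one attempt and no reset: what is moved stays moved. The work goes in short steps, Python scripts to look and compute and a tool call to move; the robot and the scene stay as the last step left them, time stands still between calls to the robot, and variables do not carry over. Pictures are saved under pics/ and viewed, about 8 in all and at most 12, crops included, and the job is handed in when it is done.

Besides the shell and the picture viewer there is one more tool, called after "Emit:" as name(argument=value, ...) on one line, values as JSON. arm_command: Moves the arm, as the interface text tells. Its arguments: {"type":"object","properties":{"rows":{"type":"string"},"jaw":{"type":"number"},"squeeze":{"type":"number"}},"required":["rows"]}

```bash
mkdir -p pics; cat > h.py <<'E'
import numpy as np, cv2
from scipy.spatial.transform import Rotation as Ro
from station import monitor, vision, workorder
def snap(name,fn):
    o=monitor.get_obs(); im=vision.get_image(name)
    cv2.imwrite('pics/'+fn+'.png',im['frame'][:,:,::-1])
    f=im['frame'].shape[0]/2/np.tan(np.radians(im['vfov'])/2)
    if 'T_tool_cam' in im:
        T=np.eye(4);r=np.array(o['tool_rot']);T[:3,:3]=Ro.from_rotvec(r).as_matrix();T[:3,3]=o['tool_pos']
        M=np.linalg.inv(T@im['T_tool_cam']); R,t=M[:3,:3],M[:3,3]
    else: R,t=np.array(im['R']),np.array(im['t'])
    np.savez('pics/'+fn+'.npz',R=R,t=t,f=f,c=[im['cx'],im['cy']])
    return im
def L(fn): d=np.load('pics/'+fn+'.npz'); return d['R'],d['t'],float(d['f']),d['c']
def at(fn,u,v,z):
    R,t,f,c=L(fn); d=R.T@np.array([(u-c[0])/f,(v-c[1])/f,1]); o=-R.T@t
    return o+d*(z-o[2])/d[2]
def px(fn,X):
    R,t,f,c=L(fn); p=R@np.array(X)+t; return p[:2]/p[2]*f+c
E
python3 - <<'E'
from h import *
o=monitor.get_obs();print(o)
a=snap('scene','s0');b=snap('side','d0')
for n in('s0','d0'):
    R,t,f,c=L(n);print(n,f,c,-R.T@t,R[2])
E
```

```text
{'t': 0.0, 'q': array([ 9.90997517e-01,  5.33388453e-02,  1.61429695e+00,  5.17807408e-05,
        1.47597753e+00, -1.19032798e-01]), 'dq': array([-0.00053957, -0.00146486, -0.00010462,  0.00107133, -0.0004174 ,
       -0.00036285]), 'effort': array([-1.04882536e-03, -3.93688560e+01, -3.70172882e+01, -3.82500812e-04,
        6.97395517e-03,  6.92566857e-06]), 'tool_pos': array([0.27764496, 0.5594191 , 0.30267226]), 'tool_rot': array([-7.17222256e-01, -3.05786488e+00,  2.95385774e-03]), 'contact_force': array([-0.41477568,  1.20979129, -0.05583277]), 'wrist_torque': array([ 0.04018027, -0.04028403, -0.05314063]), 'opening': 0.0855433722810488}
s0 510.26329592325203 [332.01994199 241.90116623] [0.98298895 0.54573471 0.94915516] [-0.45822477 -0.46417601 -0.75800441]
d0 583.9893839352997 [320.15430254 233.66459784] [-0.20901226 -0.63214351  0.64993317] [ 0.61175672  0.59415794 -0.52223564]
```

View pics/s0.png

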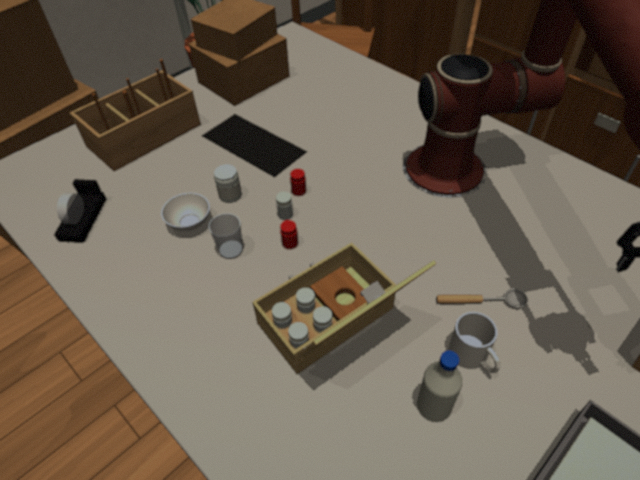

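View pics/d0.png

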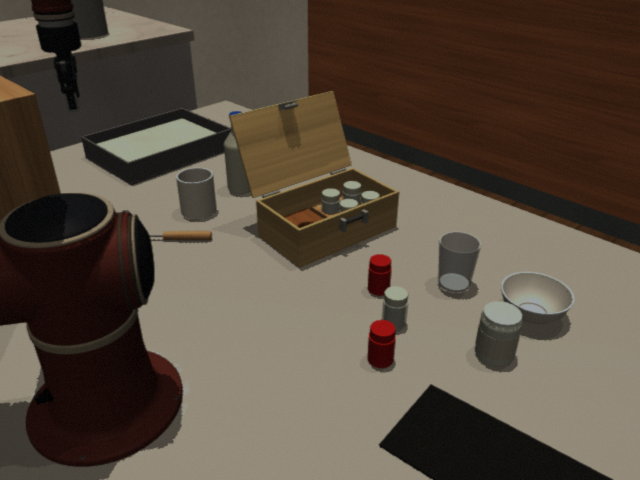

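Candidates in scene: white-capped small jar (285,205), red ones (298,182) and (289,235), larger can (228,183). The small white-capped one fits (smallest, not red). I'll confirm it in a crop.

```bash
python3 - <<'E'
import cv2
a=cv2.imread('pics/s0.png')[160:370,240:440]; a=cv2.resize(a,None,fx=2.8,fy=2.8,interpolation=cv2.INTER_CUBIC)
cv2.imwrite('pics/s0c.png',a)
b=cv2.imread('pics/d0.png')[80:380,225:445]; b=cv2.resize(b,None,fx=2,fy=2,interpolation=cv2.INTER_CUBIC)
cv2.imwrite('pics/d0c.png',b)
E
```

```text
(no output)
```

View pics/s0c.png

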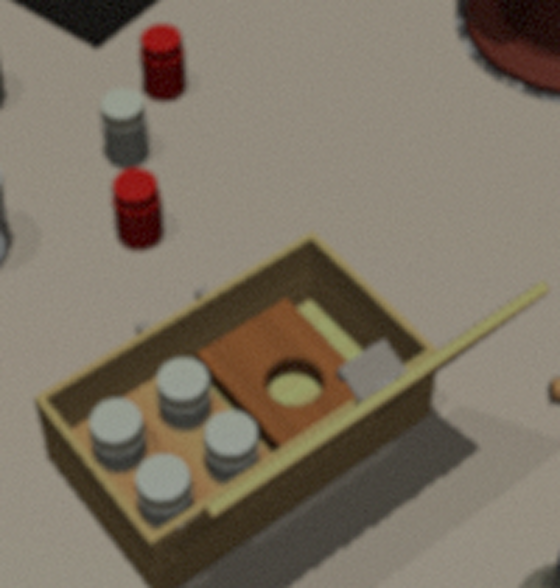

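View pics/d0c.png

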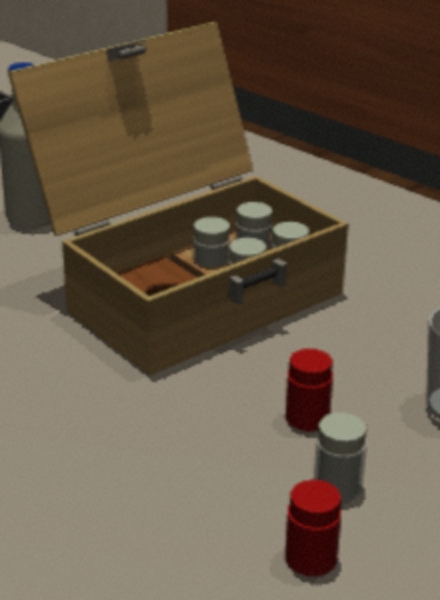

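```bash
cat >> h.py <<'E'
def S(u,v): return 240+(u+.5)/2.8-.5,160+(v+.5)/2.8-.5
def D(u,v): return 225+(u+.5)/2-.5,80+(v+.5)/2-.5
E
python3 - <<'E'
from h import *
from scipy.optimize import least_squares
loc=np.array([[.13,-.075],[-.13,-.075],[.13,.075],[-.13,.075]])
sc=[(38,400),(311,236),(153,543),(437,350)]; sd=[(347,225),(152,298),(258,181),(65,240)]
def case(p,l,z): c,s=np.cos(p[2]),np.sin(p[2]); return np.array([p[0]+c*l[0]-s*l[1],p[1]+s*l[0]+c*l[1],z])
def res(p,w=(1,1)):
    r=[]
    for l,a,b in zip(loc,sc,sd):
        X=case(p,l,.085); r+=list(w[0]*(px('s0',X)-S(*a)))+list(w[1]*(px('d0',X)-D(*b)))
    return np.array(r)
m=np.mean([at('s0',*S(*a),.085) for a in sc],0)
q=at('s0',*S(38,400),.085)-at('s0',*S(311,236),.085)
p0=[m[0],m[1],np.arctan2(q[1],q[0])]
for w in((1,1),(1,0),(0,1)):
    s=least_squares(res,p0,args=(w,));print(w,s.x,np.degrees(s.x[2]),np.round(s.fun,1))
p=least_squares(res,p0).x;np.save('case.npy',p)
j1=at('s0',*S(123,103),.066);j2=at('d0',*D(343,427),.066);print('jar',j1,j2)
h=at('s0',*S(295,382),.030);d=h[:2]-p[:2];c,s_=np.cos(p[2]),np.sin(p[2]);print('hole',h,'local',c*d[0]+s_*d[1],-s_*d[0]+c*d[1])
for n,f,uv,z in(('redA',S,(162,35),.066),('redB',S,(135,185),.066)):print(n,at('s0',*f(*uv),z))
for n,uv in(('tin',(228,170)),('cup',(226,224))):print(n,at('s0',*uv,.088))
print('mug',at('s0',475,330,.09),'bottle cap',at('s0',449,357,.19))
for l in((.13,-.075),(-.13,.075)):print(case(p,l,.085))
E
```

```text
(1, 1) [ 0.57184413  0.10300303 -0.13707969] -7.854087773977797 [-2.4 -0.2  0.7 -0.8 -0.4 -1.8 -1.8  1.9 -1.3  1.1 -1.3 -2.8  0.   0.4
 -1.7  0.7]
(1, 0) [ 0.57030471  0.10444003 -0.13518736] -7.745664946878658 [-1.3 -0.2 -0.  -0.   0.4 -1.9 -0.   0.  -0.   1.1 -0.  -0.   1.   0.2
 -0.   0. ]
(0, 1) [ 0.57372982  0.10182284 -0.14135627] -8.099117588316911 [-0.  -0.   1.8 -0.7 -0.  -0.  -1.   1.6 -0.   0.  -0.1 -2.9 -0.   0.
 -0.6  0.5]
jar [ 0.42613373 -0.18567883  0.066     ] [ 0.42841452 -0.18766957  0.066     ]
hole [0.51882028 0.11233508 0.03      ] local -0.05380167809467788 0.0019987576016674818
redA [ 0.34085541 -0.22650929  0.066     ]
redB [ 0.48515701 -0.10507016  0.066     ]
tin [ 0.47333343 -0.34171406  0.088     ]
cup [ 0.59266773 -0.19614789  0.088     ]
mug [0.43279386 0.37514239 0.09      ] bottle cap [0.56896516 0.39341606 0.19      ]
[0.69037583 0.01094198 0.085     ]
[0.45331243 0.19506407 0.085     ]
```

Emit:
arm_command(rows="10 -55 20 0 0 9;15 -115 30 0 0 18.5;25 -175 30 0 0 18.5;40 -234 30 0 0 18.5;55 -293 30 0 0 18.5;70 -352 30 0 0 18.5;90 -410 30 0 0 18.5;110 -467 30 0 0 18.5;130 -524 30 0 0 18.5;145 -583 20 0 0 18.5;149 -640 0 0 0 18.5;149 -695 -25 0 0 18.5", jaw=1, squeeze=25)

```text
t: 1.6
tool_pos: [0.4266, -0.1377, 0.2775]
tool_rot: [0.217, 3.133, -0.003]
contact_force: [0.9, 0.3, -0.1]
opening: 0.0851
```

```bash
python3 - <<'E'
from h import *
snap('wrist','w1');o=monitor.get_obs();print(o['t'],o['tool_pos'],Ro.from_rotvec(o['tool_rot']).as_matrix(),o['q'])
print(px('w1',[.427,-.187,.066]))
R,t,f,c=L('w1');print(f,c,-R.T@t,R[2])
E
```

```text
1.65 [ 0.42463906 -0.14193711  0.27311319] [[-0.98967814  0.14316982 -0.00629079]
 [ 0.14319638  0.98968624 -0.0039941 ]
 [ 0.00565407 -0.00485369 -0.99997224]] [-0.4860395  -0.37203428  2.04134443 -0.00649938  1.47598108 -1.91252962]
[253.14176677 232.68390162]
374.97057319377194 [314.45839154 239.16794061] [ 0.34603794 -0.12662874  0.34587433] [ 0.3147295  -0.04596043 -0.94806803]
```

View pics/w1.png

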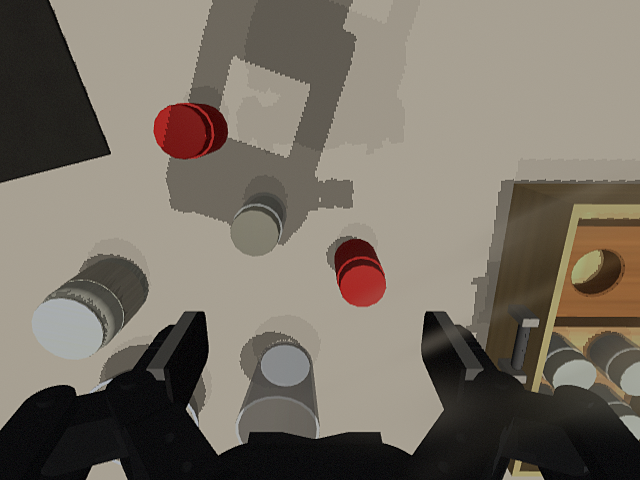

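Jar cap at (256,231) in the wrist view, within 2–3 mm of the two-camera estimate; red ones (190,130) and (361,280). The hole shows at (597,271). Descending.

Emit:
arm_command(rows="2 -44 -30 0 0 0;2 -44 -80 0 0 0;2 -44 -125 0 0 0;2 -44 -155 0 0 0;2 -44 -173 0 0 0;2 -44 -173 0 0 0;2 -44 -173 0 0 0")

```text
t: 2.52
tool_pos: [0.427, -0.1861, 0.1009]
tool_rot: [-0.225, -3.128, 0.008]
contact_force: [0.8, -0.8, 0.6]
opening: 0.0852
```

```bash
python3 - <<'E'
from h import *
o=monitor.get_obs();print(o['t'],o['tool_pos'],Ro.from_rotvec(o['tool_rot']).as_matrix()[:,2],o['contact_force'])
# hole / case from wrist picture w1
p=np.load('case.npy');c,s=np.cos(p[2]),np.sin(p[2])
h=at('w1',597,271,.030);d=h[:2]-p[:2];print(h,c*d[0]+s*d[1],-s*d[0]+c*d[1])
print('jar w1',at('w1',256,231,.066))
for l in((-.13,-.075),(.13,-.075)):print(px('w1',[p[0]+c*l[0]-s*l[1],p[1]+s*l[0]+c*l[1],.085]))
E
```

```text
2.525 [ 0.4270464  -0.18611252  0.10088087] [-0.00540828 -0.00450071 -0.99997525] [ 0.76015135 -0.781302    0.59485022]
[0.51697215 0.10933055 0.03      ] -0.0552219037360896 -0.0012301277017601675
jar w1 [ 0.42595222 -0.18452318  0.066     ]
[573.12657576 205.12918082]
[512.56877774 477.74077879]
```

Emit:
arm_command(rows="0 0 0 0.2 -0.3 0;0 0 0 0.2 -0.3 0;0 0 0 0.2 -0.3 0;0 0 0 0.2 -0.3 0;0 0 0 0.2 -0.3 0;0 0 0 0.2 -0.3 0", jaw=0, squeeze=30)

```text
t: 3.28
tool_pos: [0.4276, -0.1864, 0.1018]
tool_rot: [0.225, 3.132, -0.003]
contact_force: [-1.1, 0.6, 7.0]
opening: 0.0405
```

Emit:
arm_command(rows="0 0 10 0 0 0;0 0 35 0 0 0;0 0 80 0 0 0;0 0 120 0 0 0;0 0 140 0 0 0;0 0 140 0 0 0;0 0 140 0 0 0")

```text
t: 4.15
tool_pos: [0.427, -0.186, 0.2404]
tool_rot: [-0.225, -3.133, 0.001]
contact_force: [-0.9, 0.1, -1.6]
opening: 0.0408
```

Emit:
arm_command(rows="20 39 10 0 0 0;45 87 20 0 0 0;70 136 20 0 0 0;95 184 20 0 0 0;120 232 20 0 0 0;140 271 20 0 0 0;151 292 20 0 0 0;153 296 20 0 0 0;153 296 20 0 0 0;153 296 20 0 0 0;153 296 20 0 0 0")

```text
t: 5.52
tool_pos: [0.5798, 0.109, 0.2606]
tool_rot: [-0.227, -3.133, 0.001]
contact_force: [-0.4, -0.3, -1.0]
opening: 0.0406
```

```bash
python3 - <<'E'
from h import *
snap('wrist','w2');o=monitor.get_obs();print(o['t'],o['tool_pos'],Ro.from_rotvec(o['tool_rot']).as_matrix(),o['contact_force'])
E
```

```text
5.575 [0.57984155 0.10917801 0.26059025] [[-9.89543472e-01  1.44233409e-01 -6.63563337e-04]
 [ 1.44233819e-01  9.89543442e-01 -6.17228460e-04]
 [ 5.67599784e-04 -7.06482668e-04 -9.99999589e-01]] [ 0.37414722  0.13260766 -1.69619176]
```

View pics/w2.png

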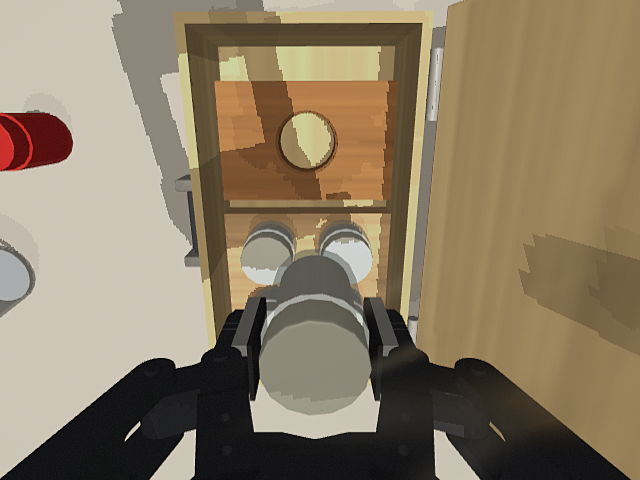

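```bash
python3 - <<'E'
from h import *
p=np.load('case.npy')
for n,u,v in(('centre',307.5,140.5),('left',277,141),('right',338,140),('top',308,109.5),('bot',307,171.5)):
    print(n,at('w2',u,v,.030))
a,b=at('w2',173,13,.085),at('w2',434,10,.085);print('corners',a,b,np.linalg.norm(a-b),np.degrees(np.arctan2((b-a)[0],(b-a)[1])))
print('carrier edges',at('w2',306,81,.03),at('w2',307,199,.03))
o=monitor.get_obs()['tool_pos']
print('cap centre in hand',at('w2',315,368,.2256)-o,px('w2',o+[0,0,-.101]),px('w2',o+[0,0,-.035]))
E
```

```text
centre [0.51774076 0.11220455 0.03      ]
left [0.51468303 0.08881012 0.03      ]
right [0.52079575 0.13557803 0.03      ]
top [0.49540606 0.11600151 0.03      ]
bot [0.54123713 0.1082101  0.03      ]
corners [0.43340553 0.04836088 0.085     ] [0.45359202 0.19596143 0.085     ] 0.14897455368392734 7.787705976164988
carrier edges [0.47556151 0.11753638 0.03      ] [0.56318006 0.10484491 0.03      ]
cap centre in hand [-2.11141039e-03 -7.23355253e-05 -3.49902455e-02] [315.64331011 286.26895366] [316.1426423  373.26521722]
```

Empty hole at (307,140) → world (0.518, 0.112), consistent with the scene view; the held jar's cap at (315,368) sits 2 mm towards −x from the TCP. Moving over the hole.

Emit:
arm_command(rows="-20 1 0 0 0 0;-50 3 -10 0 0 0;-60 3 -30 0 0 0;-60 3 -65 0 0 0;-60 3 -95 0 0 0;-60 3 -112 0 0 0;-60 3 -120 0 0 0;-60 3 -120 0 0 0;-60 3 -120 0 0 0")

```text
t: 6.7
tool_pos: [0.5207, 0.1122, 0.142]
tool_rot: [0.227, 3.132, -0.001]
contact_force: [-0.4, -0.0, -1.5]
opening: 0.0411
```

Emit:
arm_command(rows="0 0 -3 0 0 0;0 0 -5 0 0 0;0 0 -7 0 0 0;0 0 -9 0 0 0;0 0 -10 0 0 0;0 0 -11 0 0 0")

```text
t: 7.45
tool_pos: [0.5207, 0.1122, 0.1308]
tool_rot: [0.227, 3.132, -0.001]
contact_force: [0.9, -0.2, -2.3]
opening: 0.0406
```

Emit:
arm_command(rows="-1 0 -1 0 0 0;-1 0 -2 0 0 0;-1 0 -3 0 0 0;-1 0 -4 0 0 0")

```text
t: 7.95
tool_pos: [0.5197, 0.1122, 0.1268]
tool_rot: [0.227, 3.132, -0.001]
contact_force: [0.0, -0.1, -1.9]
opening: 0.041
```

Jar bottom is at about 0.026 with no contact, so it is entering the hole. Continuing gently.

Emit:
arm_command(rows="0 0 -2 0 0 0;0 0 -3 0 0 0;0 0 -4 0 0 0;0 0 -5 0 0 0;0 0 -6 0 0 0;0 0 -6 0 0 0")

```text
t: 8.7
tool_pos: [0.5196, 0.1122, 0.1206]
tool_rot: [0.227, 3.132, -0.001]
contact_force: [-0.5, 0.0, -1.6]
opening: 0.0407
```

Emit:
arm_command(rows="0 0 -2 0 0 0;0 0 -4 0 0 0;0 0 -6 0 0 0;0 0 -8 0 0 0;0 0 -9 0 0 0;0 0 -10 0 0 0;0 0 -10 0 0 0")

```text
t: 9.57
tool_pos: [0.5196, 0.1122, 0.1106]
tool_rot: [0.227, 3.132, -0.001]
contact_force: [-0.9, -1.2, -1.6]
opening: 0.0411
```

Emit:
arm_command(rows="0 0 -1 0 0 0;0 0 -1.5 0 0 0;0 0 -2 0 0 0;0 0 -2.5 0 0 0;0 0 -2.5 0 0 0")

```text
t: 10.2
tool_pos: [0.5196, 0.1122, 0.108]
tool_rot: [0.227, 3.132, -0.001]
contact_force: [-0.9, -1.3, -1.9]
opening: 0.0406
```

Emit:
arm_command(rows="0 0 -0.5 0 0 0;0 0 -1 0 0 0;0 0 -1.5 0 0 0")

```text
t: 10.58
tool_pos: [0.5199, 0.1122, 0.1079]
tool_rot: [0.227, 3.132, -0.001]
contact_force: [-6.1, -1.0, 11.3]
opening: 0.0411
```

Floor felt at 11 N at the expected depth. Letting go.

Emit:
arm_command(rows="-0.3 0 1 0 0 0;-0.3 0 1 0 0 0;-0.3 0 1 0 0 0;-0.3 0 1 0 0 0;-0.3 0 1 0 0 0;-0.3 0 1 0 0 0", jaw=0.8)

```text
t: 11.32
tool_pos: [0.5196, 0.1122, 0.1089]
tool_rot: [0.227, 3.133, -0.001]
contact_force: [-0.1, -0.3, 0.4]
opening: 0.0683
```

Emit:
arm_command(rows="0 0 10 0 0 0;0 0 30 0 0 0;0 0 70 0 0 0;0 0 120 0 0 0;0 0 180 0 0 0;0 0 230 0 0 0;0 0 250 0 0 0;0 0 250 0 0 0")

```text
t: 12.32
tool_pos: [0.5199, 0.1122, 0.3604]
tool_rot: [0.227, 3.13, -0.001]
contact_force: [-0.3, 1.0, -0.1]
opening: 0.0685
```

```bash
python3 - <<'E'
from h import *
snap('wrist','w3');o=monitor.get_obs();print(o['t'],o['tool_pos'],o['contact_force'],o['opening'],o['q'])
a=snap('scene','s3')['frame'];b=vision.get_image('wrist')['frame']
p=np.load('case.npy')
cv2.imwrite('pics/v3.png',np.hstack([cv2.resize(a[160:400,220:470],(400,384)),cv2.resize(b,(400,384),interpolation=cv2.INTER_AREA)])[:,:,::-1])
E
```

```text
12.375 [0.5193346  0.11217367 0.35799588] [-0.61596249 -0.39897889 -0.33170409] 0.06835141961077745 [ 7.29738689e-02 -1.99351039e-01  1.76254318e+00 -9.13983612e-04
  1.57858307e+00 -1.35327990e+00]
```

View pics/v3.png

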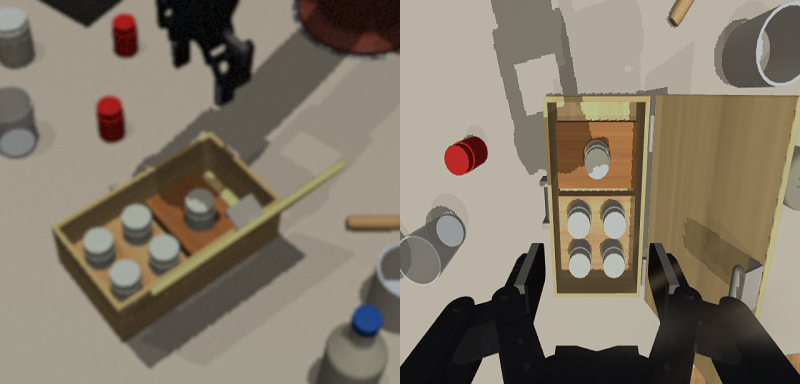

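The jar is down in the hole level with the others (wrist panel (597,160); scene panel (200,205)) and let go, with the lid still open. Next I go round behind the lid with the jaws shut.

Emit:
arm_command(rows="0 0 30 0 0 0;30 45 40 0 0 0;60 90 40 0 0 0;90 135 40 0 0 0;119 180 40 0 0 0;119 180 40 0 0 0;119 180 20 0 0 0;119 180 -20 0 0 0;119 180 -55 0 0 0;119 180 -73 0 0 0;119 180 -73 0 0 0;119 180 -73 0 0 0", jaw=0)

```text
t: 13.98
tool_pos: [0.6383, 0.2919, 0.2848]
tool_rot: [-0.228, -3.132, 0.001]
contact_force: [0.0, 0.2, -0.1]
opening: 0.0001
```

```bash
python3 - <<'E'
from h import *
o=monitor.get_obs();print(o['t'],o['tool_pos'],o['contact_force'],o['opening'])
a=snap('scene','s4')['frame'];b=snap('side','d4')['frame']
cv2.imwrite('pics/v4.png',np.hstack([cv2.resize(a[100:420,220:520],(400,426)),cv2.resize(b[40:280,180:420],(400,400)) if 0 else cv2.resize(b[20:276,180:420],(400,426))])[:,:,::-1])
E
```

```text
13.975 [0.6383147  0.29194121 0.28484677] [ 0.00268459  0.2287759  -0.11812749] 5.269435591103475e-05
```

View pics/v4.png

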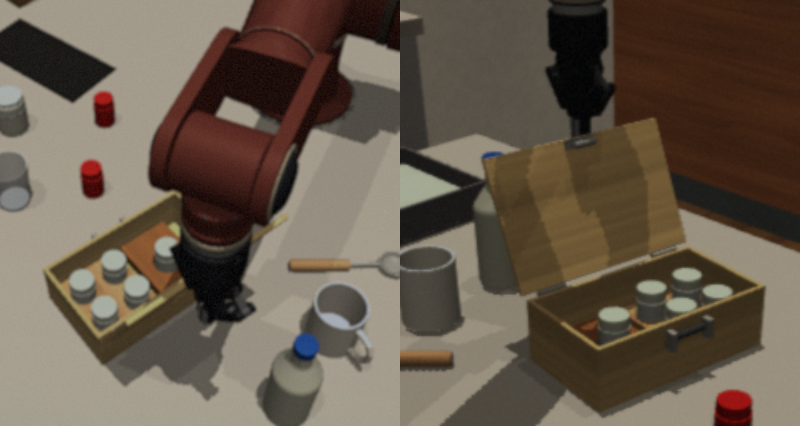

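Emit:
arm_command(rows="-1.4 -10 0 0 0 0;-2.5 -18 0 0 0 0;-3.3 -24 0 0 0 0;-4.1 -30 0 0 0 0;-5 -36 0 0 0 0;-5.7 -42 0 0 0 0;-6.6 -48 0 0 0 0;-7.4 -54 0 0 0 0;-8.2 -60 0 0 0 0")

```text
t: 15.2
tool_pos: [0.6306, 0.2332, 0.2892]
tool_rot: [0.226, 3.131, 0.005]
contact_force: [-5.2, 5.0, 13.5]
opening: -0.0002
```

Upward force of 13 N: the gripper's knuckles are riding on the lid's top edge. I'll back off and go higher.

Emit:
arm_command(rows="0.5 4 4 0 0 0;2 14 10 0 0 0;3 24 20 0 0 0;3 24 25 0 0 0;3 24 25 0 0 0")

```text
t: 15.82
tool_pos: [0.6339, 0.2575, 0.3151]
tool_rot: [0.225, 3.13, 0.006]
contact_force: [0.9, 0.9, 4.7]
opening: 0.0003
```

```bash
python3 - <<'E'
from h import *
o=monitor.get_obs();print(o['t'],o['tool_pos'],o['contact_force'],Ro.from_rotvec(o['tool_rot']).as_matrix()[:,2])
b=snap('side','d5')['frame']
cv2.imwrite('pics/v5.png',cv2.resize(b[20:230,200:440],(800,700),interpolation=cv2.INTER_CUBIC)[:600,:,::-1])
E
```

```text
15.825 [0.63391053 0.25752457 0.31507098] [0.94115593 0.90882497 4.67921349] [ 0.00406954  0.0037367  -0.99998474]
```

View pics/v5.png

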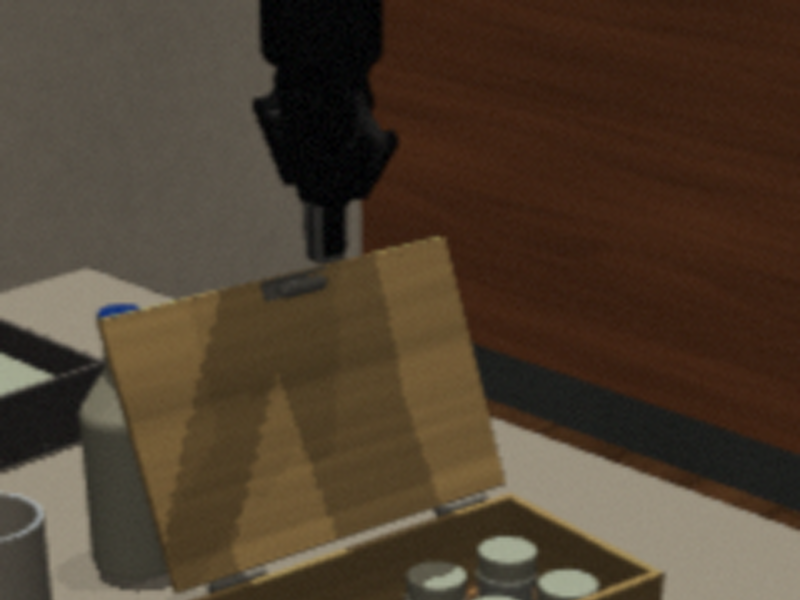

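Emit:
arm_command(rows="2 10 15 0 0 -8;5 35 20 0 0 -18;5 35 20 0 0 -28;5 35 20 0 0 -38;5 35 20 0 0 -48;5 35 20 0 0 -58;5 35 20 0 0 -68;5 35 20 0 0 -78;5 35 20 0 0 -87;5 35 0 0 0 -90;5 35 -23 0 0 -90;5 35 -23 0 0 -90")

```text
t: 17.38
tool_pos: [0.6376, 0.2918, 0.2877]
tool_rot: [2.372, 2.054, -0.01]
contact_force: [-1.3, 0.7, 0.8]
opening: -0.0003
```

Emit:
arm_command(rows="-1.4 -10 0 0 0 0;-2.3 -17 0 0 0 0;-3.2 -23 0 0 0 0;-4 -29 0 0 0 0;-4.8 -35 0 0 0 0")

```text
t: 18.0
tool_pos: [0.6329, 0.2567, 0.2885]
tool_rot: [2.372, 2.054, -0.007]
contact_force: [-0.8, 0.6, 0.2]
opening: 0.0002
```

Emit:
arm_command(rows="-0.8 -6 0 0 0 0;-1.6 -12 0 0 0 0;-2.4 -18 0 0 0 0;-3.2 -24 0 0 0 0")

```text
t: 18.5
tool_pos: [0.6296, 0.2322, 0.2883]
tool_rot: [2.372, 2.054, -0.008]
contact_force: [-0.3, 1.3, 0.3]
opening: 0.0
```

Light push, 1–1.5 N. Continuing.

Emit:
arm_command(rows="-0.8 -6 0 0 0 0;-1.6 -12 0 0 0 0;-2.4 -18 0 0 0 0;-3.2 -24 0 0 0 0;-4 -30 0 0 0 0;-4.8 -36 0 0 0 0")

```text
t: 19.25
tool_pos: [0.6256, 0.1965, 0.2933]
tool_rot: [2.37, 2.054, -0.0]
contact_force: [-3.6, 1.8, 14.6]
opening: -0.0002
```

Knuckles touch the edge again near upright; raise 12 mm and go on.

Emit:
arm_command(rows="0 0 5 0 0 0;0 0 12 0 0 0;0 0 12 0 0 0")

```text
t: 19.62
tool_pos: [0.6257, 0.1965, 0.3055]
tool_rot: [2.37, 2.053, 0.0]
contact_force: [0.4, 0.6, 0.1]
opening: 0.0001
```

Emit:
arm_command(rows="-0.8 -6 0 0 0 0;-1.6 -12 0 0 0 0;-2.4 -18 0 0 0 0;-3.2 -24 0 0 0 0")

```text
t: 20.12
tool_pos: [0.6224, 0.1719, 0.3053]
tool_rot: [2.37, 2.053, -0.0]
contact_force: [0.6, -0.2, 0.1]
opening: 0.0
```

```bash
python3 - <<'E'
from h import *
o=monitor.get_obs();print(o['t'],o['tool_pos'],o['contact_force'])
b=snap('side','d6')['frame']
cv2.imwrite('pics/v6.png',cv2.resize(b[20:260,200:440],(600,600),interpolation=cv2.INTER_CUBIC)[:,:,::-1])
E
```

```text
20.125 [0.62240508 0.17191297 0.30529877] [ 0.64816593 -0.1645671   0.11375369]
```

View pics/v6.png

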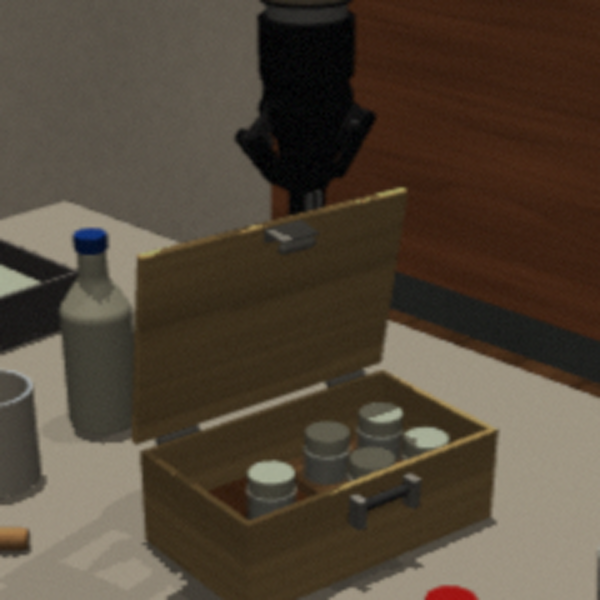

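Emit:
arm_command(rows="-0.8 -6 0 0 0 0;-1.6 -12 0 0 0 0;-2.4 -18 0 0 0 0;-3.2 -24 0 0 0 0;-4 -30 0 0 0 0;-4.8 -36 0 0 0 0;-4.8 -36 0 0 0 0")

```text
t: 21.05
tool_pos: [0.6176, 0.1349, 0.3054]
tool_rot: [2.371, 2.052, -0.001]
contact_force: [-0.9, -0.8, 0.3]
opening: -0.0
```

```bash
python3 - <<'E'
from h import *
o=monitor.get_obs();print(o['t'],o['tool_pos'],o['contact_force'])
a=cv2.cvtColor(vision.get_image('side')['frame'],cv2.COLOR_RGB2GRAY).astype(int);b=cv2.cvtColor(cv2.imread('pics/d6.png'),cv2.COLOR_BGR2GRAY).astype(int)
d=abs(a-b)>25;ys,xs=np.nonzero(d[60:,:]);print(d.sum(),ys.min()+60,ys.max()+60,xs.min(),xs.max())
c=vision.get_image('side')['frame'].astype(int).mean(2);print((abs(c-a)>25).sum())
E
```

```text
21.05 [0.61759909 0.13485878 0.30543149] [-0.86581854 -0.75737245  0.26167676]
9500 60 479 0 380
654
```

Emit:
arm_command(rows="0 10 30 0 0 0;0 10 60 0 0 0;0 10 60 0 0 0;0 10 60 0 0 0;0 10 60 0 0 0;0 10 60 0 0 0;0 10 60 0 0 0;0 10 60 0 0 0;0 10 60 0 0 0;0 10 60 0 0 0;0 10 60 0 0 0;0 10 60 0 0 0")

```text
t: 22.65
tool_pos: [0.6176, 0.1453, 0.3654]
tool_rot: [2.37, 2.052, -0.0]
contact_force: [-0.1, 0.7, 0.3]
opening: -0.0003
```

```bash
python3 - <<'E'
from h import *
o=monitor.get_obs();print(o['t'],o['tool_pos'],o['contact_force'])
a=snap('side','d7')['frame'].astype(int);b=vision.get_image('side')['frame'].astype(int)
print((abs(a-b).max(2)>40).sum())
cv2.imwrite('pics/v7.png',cv2.resize(a[100:280,220:420].astype(np.uint8),(660,594),interpolation=cv2.INTER_CUBIC)[:,:,::-1])
E
```

```text
22.65 [0.61763086 0.14527785 0.36543807] [-0.12090112  0.72769998  0.32707541]
0
```

View pics/v7.png

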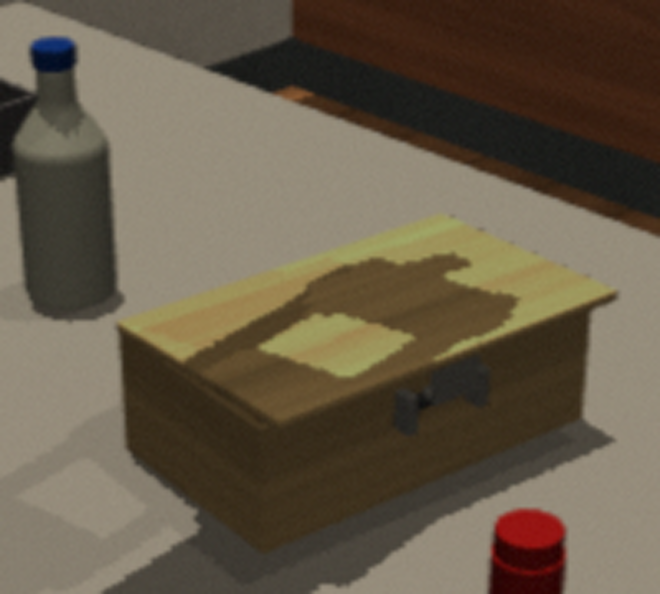

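The lid lies slightly ajar at rest on its catch and nothing is touching it. Moving over lid_press.

Emit:
arm_command(rows="-20 -45 -20 0 0 0;-40 -88 -50 0 0 0;-57 -123 -90 0 0 0;-57 -123 -135 0 0 0;-57 -123 -160 0 0 0;-57 -123 -175 0 0 0;-57 -123 -180 0 0 0;-57 -123 -180 0 0 0;-57 -123 -180 0 0 0")

```text
t: 23.88
tool_pos: [0.5615, 0.0223, 0.1869]
tool_rot: [2.369, 2.051, 0.002]
contact_force: [0.3, -0.8, -0.0]
opening: 0.0002
```

Emit:
arm_command(rows="0 0 -2 0 0 0;0 0 -4 0 0 0;0 0 -6 0 0 0;0 0 -8 0 0 0;0 0 -9 0 0 0;0 0 -10 0 0 0")

```text
t: 24.62
tool_pos: [0.5614, 0.0223, 0.1768]
tool_rot: [2.369, 2.051, 0.002]
contact_force: [0.3, 0.7, 0.2]
opening: -0.0
```

Emit:
arm_command(rows="0 0 -1 0 0 0;0 0 -2 0 0 0;0 0 -3 0 0 0;0 0 -4 0 0 0")

```text
t: 25.12
tool_pos: [0.5616, 0.0222, 0.1737]
tool_rot: [2.369, 2.051, 0.002]
contact_force: [-3.6, 0.7, 7.3]
opening: 0.0002
```

Emit:
arm_command(rows="0 0 -1.5 0 0 0;0 0 -2.5 0 0 0;0 0 -3 0 0 0")

```text
t: 25.5
tool_pos: [0.5617, 0.0221, 0.1726]
tool_rot: [2.369, 2.051, 0.0]
contact_force: [-6.5, -0.1, 11.2]
opening: 0.0004
```

Emit:
arm_command(rows="0 0 -2 0 0 0;0 0 -2.5 0 0 0;0 0 -3 0 0 0")

```text
t: 25.88
tool_pos: [0.5618, 0.0221, 0.1719]
tool_rot: [2.369, 2.052, -0.001]
contact_force: [-7.8, 0.1, 13.1]
opening: 0.0002
```

Emit:
arm_command(rows="-0.6 0 -2 0 0 0;-1.2 0 -2.6 0 0 0;-1.2 0 -2.8 0 0 0")

```text
t: 26.25
tool_pos: [0.5615, 0.0221, 0.1719]
tool_rot: [2.368, 2.051, 0.001]
contact_force: [-5.4, 0.4, 12.1]
opening: -0.0004
```

Emit:
arm_command(rows="-0.8 0 -2.8 0 0 0;-0.8 0 -3.2 0 0 0;-0.8 0 -3.4 0 0 0")

```text
t: 26.62
tool_pos: [0.5615, 0.0221, 0.1714]
tool_rot: [2.367, 2.05, 0.002]
contact_force: [-5.9, 0.7, 13.3]
opening: 0.0
```

Emit:
arm_command(rows="-1 0 -3.2 0 0 0;-1.2 0 -3.6 0 0 0;-1.4 0 -3.8 0 0 0")

```text
t: 27.0
tool_pos: [0.5612, 0.022, 0.1707]
tool_rot: [2.365, 2.049, 0.005]
contact_force: [-4.0, -0.4, 13.5]
opening: -0.0001
```

Emit:
arm_command(rows="-1 0 -3.2 0 0 0;-1 0 -3.6 0 0 0;-1.2 0 -4 0 0 0;-1.2 0 -4 0 0 0")

```text
t: 27.5
tool_pos: [0.561, 0.0219, 0.1695]
tool_rot: [2.363, 2.048, 0.008]
contact_force: [-3.8, 0.6, 11.8]
opening: -0.0002
```

Emit:
arm_command(rows="-0.6 0 -3 0 0 0;-0.8 0 -3.2 0 0 0;-0.8 0 -3.4 0 0 0")

```text
t: 27.88
tool_pos: [0.5609, 0.0218, 0.1683]
tool_rot: [2.363, 2.047, 0.009]
contact_force: [-4.1, 0.1, 8.6]
opening: 0.0001
```

Emit:
arm_command(rows="-0.6 0 -2 0 0 0;-0.6 0 -2.4 0 0 0;-0.6 0 -2.6 0 0 0")

```text
t: 28.25
tool_pos: [0.5608, 0.0218, 0.1672]
tool_rot: [2.362, 2.047, 0.01]
contact_force: [-3.0, -0.3, 5.8]
opening: 0.0001
```

Emit:
arm_command(rows="-0.4 0 -1.5 0 0 0;-0.4 0 -1.8 0 0 0;-0.4 0 -2 0 0 0")

```text
t: 28.62
tool_pos: [0.5606, 0.0217, 0.1656]
tool_rot: [2.361, 2.046, 0.011]
contact_force: [-0.2, -0.9, 1.9]
opening: 0.0003
```

Emit:
arm_command(rows="0 0 -0.6 0 0 0;0 0 -1.2 0 0 0;0 0 -1.6 0 0 0")

```text
t: 29.0
tool_pos: [0.5608, 0.0217, 0.1654]
tool_rot: [2.361, 2.047, 0.01]
contact_force: [-6.3, -0.2, 11.8]
opening: 0.0001
```

Hard stop reached at the flush height (force rose sharply with no travel). Holding briefly, then lifting off.

Emit:
arm_command(rows="0 0 -1 0 0 0;0 0 -1 0 0 0;0 0 -0.6 0 0 0;0 0 2 0 0 0;0 0 8 0 0 0;0 0 25 0 0 0;0 0 70 0 0 0;0 0 110 0 0 0;-40 0 150 0 0 0;-80 0 170 0 0 0;-100 0 170 0 0 0;-100 0 170 0 0 0")

```text
t: 30.5
tool_pos: [0.4603, 0.0218, 0.3371]
tool_rot: [2.359, 2.045, 0.014]
contact_force: [-0.5, 0.4, 0.1]
opening: -0.0
```

```bash
python3 - <<'E'
from h import *
o=monitor.get_obs();print(o['t'],o['tool_pos'],o['contact_force'],o['dq'].round(3))
a=snap('side','d8')['frame'];s=snap('scene','s8')['frame']
cv2.imwrite('pics/v8.png',np.hstack([cv2.resize(a[170:270,240:420],(440,244),interpolation=cv2.INTER_CUBIC),cv2.resize(s[140:320,190:450],(352,244))])[:,:,::-1])
E
```

```text
30.5 [0.46027068 0.02180379 0.33707892] [-0.46755756  0.43893926  0.13312483] [-0.     0.05  -0.017  0.001 -0.02   0.002]
```

View pics/v8.png

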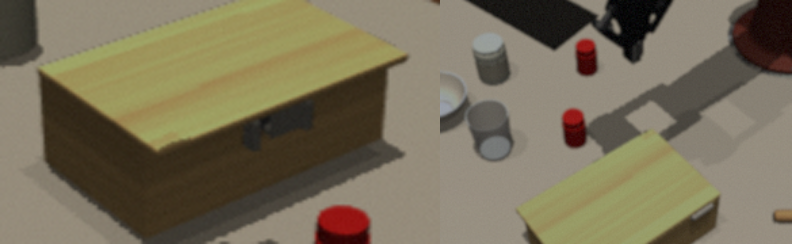

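```bash
python3 - <<'E'
from h import *
p=[.5722,.1045,np.radians(-7.8)];c,s=np.cos(p[2]),np.sin(p[2])
def W(x,r,h,th):
    y=.079-r*np.cos(th)+h*np.sin(th);z=.085+r*np.sin(th)+h*np.cos(th);return [p[0]+c*x-s*y,p[1]+s*x+c*y,z]
for x in(-.132,.132):
    for th in(0,.015,.05):print(x,th,px('d7',W(x,.175,0,th)).round(1),px('d7',W(x,.175,.008,th)).round(1))
f=lambda n:cv2.cvtColor(cv2.imread(f'pics/{n}.png'),cv2.COLOR_BGR2GRAY)
for u in(330,350,370,385):print(u,[ (n,f(n)[175:230,u].tolist()) for n in('d7','d8')] if u==385 else [int(np.argmin(np.diff(cv2.GaussianBlur(f(n),(1,3),0)[180:245,u].astype(int)))+180) for n in('d7','d8')])
E
```

```text
-0.132 0 [304.4 235.3] [304.4 231.6]
-0.132 0.015 [304.4 234.1] [304.3 230.3]
-0.132 0.05 [304.3 231.2] [304.1 227.3]
0.132 0 [406.3 194.6] [406.6 191.2]
0.132 0.015 [406.4 193.5] [406.6 190. ]
0.132 0.05 [406.5 190.8] [406.7 187.3]
330 [211, 221]
350 [210, 214]
370 [202, 206]
385 [('d7', [142, 141, 140, 140, 138, 136, 139, 141, 143, 143, 145, 142, 142, 140, 142, 147, 148, 147, 147, 147, 144, 109, 67, 51, 43, 45, 43, 44, 44, 44, 44, 45, 44, 43, 46, 45, 49, 48, 52, 51, 50, 52, 49, 50, 49, 48, 49, 52, 47, 48, 48, 48, 47, 48, 47]), ('d8', [139, 141, 141, 140, 142, 143, 139, 139, 136, 138, 140, 142, 142, 146, 143, 142, 143, 141, 144, 148, 147, 146, 148, 148, 146, 115, 67, 47, 41, 42, 43, 46, 45, 46, 45, 46, 45, 49, 50, 50, 52, 49, 47, 47, 47, 49, 49, 49, 49, 48, 46, 48, 50, 51, 49])]
```

```bash
python3 -c "
from h import *
print(monitor.get_obs()['contact_force']);print(workorder.finish_job())"
```

```text
[ 0.36517515 -0.38458009 -0.25251945]
the job is handed in; nothing more can be done
None
```

I put the jar in the hole, pushed the lid over so it fell shut on its own, and pressed its front edge until the catch snapped. I handed the job in at about 30.6 s; no verdict comes back.

**Jar:** It went into the hole without catching. It met the floor at the expected depth with about 11 N, and the pictures after I let go showed it level with the other jars.

**Lid push:** On the first two tries the gripper's knuckles rode on the lid's top edge, reading 13–15 N upward against the 22 N limit. I backed off, turned the tool 90° and raised it, and the rest of the push took only 1–2 N. I did not measure the lid's angle while it fell. One pair of frames showed motion with the arm holding still, and the next pictures showed it at rest, slightly ajar.

**Catch:** The press peaked at about 13.5 N downward (about 15 N in total), eased to 2 N, then met the hard stop at flush height.

**Last checks:** After lifting off, the lid's front edge sat 4 pixels lower than when ajar, which matches the roughly 4.1 expected for a fully closed lid. The force reading was near zero. The last pictures do not show every bystander, but I never moved near the ones out of view and saw none shifted in those I could see.

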